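# Press the slide carrier down and slide it under the leaf spring of the imaging dock

### The arm

A 6-joint arm with a two-finger parallel gripper is mounted at the origin on a cart in front of the work surface, level with it; the furniture and walls round the work are solid. World frame = base frame: x ahead of the robot, y to its left, z up, the work surface at z = 0. Lengths are in m, angles in rad, forces in N, time in s.
With the tool pointing down it reaches from about 0.25 to 0.85 m from the base axis. Payload 12.5 kg.
Tool frame: the origin (TCP) lies between the finger pads; the fingertips stand 22 mm ahead of it and the grasp point (between the pads) lies 3 mm ahead of it; z points along the fingers, y is the line along which they close (so a half turn about z gives the same grasp; the last joint's range is limited). The gripper opens to 93 mm and grips with 3 to 60 N. Pads are 15 mm wide; open, the fingers measure 128 mm over their backs; the gripper's body (75 mm by 188 mm) begins 65 mm behind the grasp point.
Start: joints at [1.076, 0.351, 1.652, -0, 1.139, -0.085], TCP at [0.219, 0.504, 0.241] pointing down, gripper open.
Joint ranges: [-2.75, 2.75], [-0.79, 2.1], [0.01, 2.65], [-1.57, 4.71], [0.07, 3.14], [-2.87, 2.87]. Speed limits (rad/s): [2.22, 2.22, 2.79, 3.14, 3.14, 3.14].

### API

Orientations are given as a 3x3 rotation matrix whose columns are the frame's x, y, z axes.
In Python, from workcell import ctrl gives the robot as it stands.
- The arm moves only by the shell command python3 -m creep 'ROWS' [FORCE]. ROWS is JSON, a list of rows, each a list of 5 numbers: the closure, from 0 (fully open) to 1 (shut), then the shift along the tool's x, y, z in cm, then the turn about the tool's z in rad. In form: [[grip, x, y, z, twist], ...]. A call has 1 to 12 rows; each row is the pose to reach, as a shift and turn from the pose commanded when the call began, along the tool's axes at that moment; what a row does not reach only later rows make up. A row lasts 1/8 s, in which the tool goes at most 62.5 mm and 10.7 degrees, less where a joint would pass 70% of its speed; a pose out of reach is approached as far as the arm can. A call with a gripper value outside its range is refused whole. The fingers move at their own pace and stop on an object; FORCE is the grip in N (left out, the last holds). Time passes only in rows, so rows that repeat a pose let the fingers close. It gives the time, the measured TCP pose, the force, the opening and the grip force at its end, in the units of the state.
- ctrl.get_state(): the state, without advancing time (a new reading comes with each control period).
- ctrl.capture(name): name is "scene" or "top" or "wrist"; returns a dict with "img" (420x560x3 uint8, red, green, blue), "vfov" (degrees; the focal length in pixels is half the picture's height over the tangent of half this angle, whatever the lens; pixels are square), "cx", "cy" (the principal point, pixels), "R" (3x3) and "t" (3): a world point X has camera coordinates R X + t. Camera axes: x right, y down, z forward; pixel columns grow to the right and rows downward; lengths in m; the calibration is good to about 2 mm. A picture is of the moment at which its call begins. There is no depth.
- ctrl.sign_off(): hands the job in; it is judged then, once.
The state is a dict: "t": time; "qpos": joint angles; "qd": joint speeds; "joint_torque": joint torques, N m; "ee_pos": TCP position; "orientation": TCP orientation; "force": force on the tool from outside, world axes, zero at the start; "wrist_torque": the same for the moment, N m; "opening": finger opening in m; "finger_force": force on a finger pad.
Only numpy, scipy, OpenCV 4.12 (cv2) and the standard library are available. Lean on these libraries where they do the work, as an engineer would, in place of code of your own. Each camera call takes 0.05 s, during which the arm holds its last target. There are 200 camera calls.

### The job

Load the slide carrier into the imaging dock without grasping anything: with the tips of the fingers press its thumb pad down firmly, so that the sprung bed sinks and the nose drops below the bridge, and keep pressing while you push it along the channel, under the leaf spring, until the nose is against the end stop and the sprung bed has popped up again behind the carrier. Do not lift or carry the carrier, and leave the small things lying round the dock where they are. Finish with the carrier left there and the hand clear.

Things in the scene. Friction and masses are not known exactly. Their poses are not given: they have to be found in the camera images.
- dock: bare aluminium dock fixed to the bench: channel 240 long (x -128 to 112), 100 wide; side guides 23.5 high, 78.4 apart. Origin on the bench under the channel; x along the channel the way the carrier is pushed (loading end -x, end stop +x), y to the left across it, z up. Fixed floor 12 above the bench from x = -33 on; before it, x -116 to -34, the sprung bed
- dock_bridge (a point): middle of the lower front edge of the dark steel bridge bar that crosses the channel (dock x 22 to 32, underside 23.5 and top 31.5 mm above the bench), on the side from which the carrier comes: dock x = 22
- dock_stop (a point): foot of the end stop's face, mid channel, on the channel floor: dock x = 99, 12 mm above the bench; the stop's top is 28 mm above the bench
- carrier: loose grey plastic slide carrier 130 x 76 x 28 mm, 0.12 kg, in the channel on the raised sprung bed, nose 4 to 17 short of the bridge. Origin: centre of the underside, 19 above the bench with the bed up, 12 pressed down or home; x to the nose, along the dock's x. Nose plate 8 thick, x -19 to 65, glass slide on top; tail block 18 thick, x -65 to -19. Home, the origin is at dock x = 34
- carrier_pad (a point): middle of the thumb pad, the flat top of the tail block (carrier x -65 to -25, 76 wide): carrier x = -45, 37 mm above the bench with the bed up, 30 pressed right down. At its front stands a rib (carrier x -25 to -19, 60 wide, 10 above the pad) whose back face the fingertips can push; home, the rib is still 7 short of the bridge
- carrier_nose (a point): middle of the lower edge of the carrier's nose: carrier x = +65. Bed up, the nose plate hits the bridge; pressed right down it passes 3.5 mm below it. Home (a push of some 81 to 94 mm), this point meets dock_stop
- sprung_bed (a joint): steel bed plate 82 x 77 mm on springs under the carrier: 0 up (top 19 mm above the bench), 0.007 m right down, level with the fixed floor; moves level. About 6 N starts it, 12 N holds it down; beyond 0.0035 m the nose passes the bridge. It springs up by itself behind the carrier's tail when the carrier is home (tail at dock x = -31, bed's end at -34)
- leaf_spring (a joint): two-pronged steel leaf spring behind the bridge, sloping down into the channel, tips at dock x = 76 and about 15 mm above the bench when free: 0 free, about 0.12 rad riding on the nose plate, which it presses down with some 5 N. Friction in the dock is low (about 0.2): sliding takes some 4 to 8 N
- forceps: loose steel forceps 15 x 127 x 9 mm beside the dock on its +y side, to be left alone; origin at the centre of the underside
- cassette_near: loose tissue cassette with wax block 29 x 40 x 12 mm beside the loading end on the dock's -y side, to be left alone; origin at the centre of the underside
- cassette_far: loose tissue cassette with wax block 29 x 40 x 12 mm beside the far end on the dock's +y side, to be left alone; origin at the centre of the underside
- mould_near: loose steel base mould 31 x 43 x 12 mm beside the dock's middle on its -y side, to be left alone; origin at the centre of the underside
- mould_far: loose steel base mould 31 x 43 x 12 mm beside the dock's far end on its -y side, to be left alone; origin at the centre of the underside
- cassette_1: loose tissue cassette with wax block 29 x 40 x 12 mm on the bench in front of the labeller, to be left alone; origin at the centre of the underside

How it is judged:
On the way, in this order (a step that is already met when the one before it is completed fails the run):
1. the carrier is pressed down by the fingers, the sprung bed at least 3.5 mm down, the nose still short of the bridge (value of joint sprung_bed above 0.0035 m and contact force between the fingers and carrier above 3 N and x of carrier_nose in the frame of dock below 0.022 m), for 0.05 s.
2. the carrier, still pressed down by the fingers, has its nose under the leaf spring and lifts it (value of joint sprung_bed above 0.0035 m and contact force between the fingers and carrier above 3 N and value of joint leaf_spring above 0.05 rad and x of carrier_nose in the frame of dock above 0.05 m), for 0.05 s.
At the end, for the whole second after the job is handed in: The carrier lies flat on the fixed channel floor with its nose within 3.5 mm of the end stop, the leaf spring riding on its nose plate (above 0.08 rad), the sprung bed up again behind its tail (less than 2 mm down), and is at rest (x of carrier_nose in the frame of dock between 0.0955 and 0.102 m and z of carrier in the frame of dock between 0.01 and 0.0145 m and angle between the x axis of carrier and the x axis of dock, either way round below 0.06 rad and value of joint sprung_bed below 0.002 m and value of joint leaf_spring above 0.08 rad and linear speed of carrier below 0.01 m/s); the robot touches nothing.
It fails at once if the carrier is lifted: its underside more than 10 mm above the raised bed (z of carrier in the frame of dock above 0.029 m).
It fails at once if the carrier is tipped by more than 0.25 rad (angle between carrier's own z axis and vertical above 0.25 rad).
It fails at once if one of the small things round the dock is moved by more than 20 mm (distance of any of forceps, cassette_near, cassette_far, mould_near, mould_far, cassette_1 from where it was at the start of the episode above 0.02 m).
It also fails if it takes over 32 s, if anything falls off the work surface, if the arm or the gripper's body presses on something with over 40 N, if the wrist force passes 120 N, or if a joint passes its speed limit or range.

## Working session

There is one attempt and no reset: what is moved stays moved. The work goes in short steps, Python scripts to look and compute and a shell command to move; the robot and the scene stay as the last step left them, time stands still between calls to the robot, and variables do not carry over. Pictures are saved under pics/ and viewed, at most 10 in all, crops included, and the job is handed in when it is done.

```bash
mkdir -p pics; cat > h.py <<'E'
import numpy as np, cv2
from workcell import ctrl
def cap(n,f):
    c=ctrl.capture(n); cv2.imwrite('pics/'+f,cv2.cvtColor(c['img'],cv2.COLOR_RGB2BGR)); np.savez(f'pics/{f}.npz',**c); return c
def ray(c,u,v,z):
    R=np.array(c['R']);t=np.array(c['t']);f=210/np.tan(np.radians(float(c['vfov']))/2)
    d=R.T@np.array([(u-c['cx'])/f,(v-c['cy'])/f,1]);o=-R.T@t
    return o+d*(z-o[2])/d[2]
def proj(c,X):
    R=np.array(c['R']);t=np.array(c['t']);f=210/np.tan(np.radians(float(c['vfov']))/2)
    p=R@np.array(X)+t; return p[:2]/p[2]*f+[c['cx'],c['cy']]
E
python3 - <<'E'
from h import *
a=cap('top','top.png');b=cap('scene','scene.png')
for c in(a,b):print(c['vfov'],c['cx'],c['cy'],-np.array(c['R']).T@c['t'])
s=ctrl.get_state();print(s['t'],s['ee_pos'],s['orientation'],s['opening'],s['force'])
E
```

```text
50.021839480160004 280.3511885710212 214.43891487199124 [0.36595704 0.12079611 0.91875773]
55.85491143009577 280.5553322184448 209.08544154267128 [ 0.06329295 -0.18300739  0.68257573]
0.1 [0.21898338 0.50423279 0.24018841] [[-9.17207178e-01  3.98410320e-01 -4.57734047e-04]
 [ 3.98410574e-01  9.17206790e-01 -8.48171271e-04]
 [ 8.19165885e-05 -9.60314862e-04 -9.99999536e-01]] 0.09270105751910586 [-0.30101616  0.49634112  0.20449669]
```

View pics/top.png

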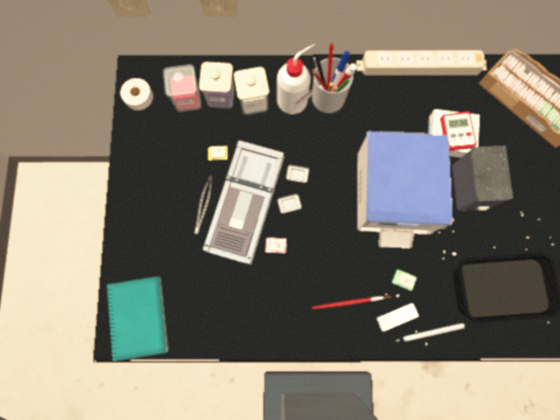

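View pics/scene.png

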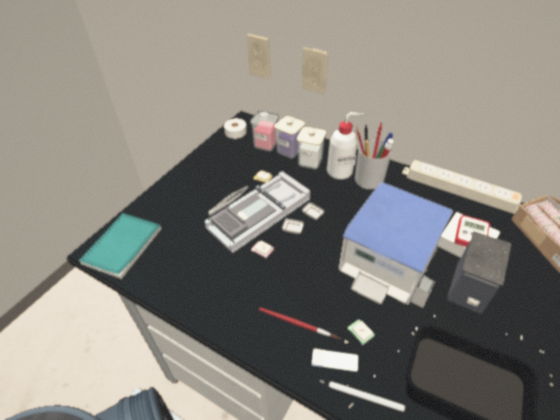

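The top view shows the dock centred near (245,203), with the loading end at lower left (230,245) and the stop end at upper right (265,155). I'll enlarge that area.

```bash
python3 - <<'E'
from h import *
i=cv2.imread('pics/top.png')[130:270,190:320]
cv2.imwrite('pics/topc.png',cv2.resize(i,None,fx=4.2,fy=4.2,interpolation=cv2.INTER_CUBIC))
E
```

```text
(no output)
```

View pics/topc.png

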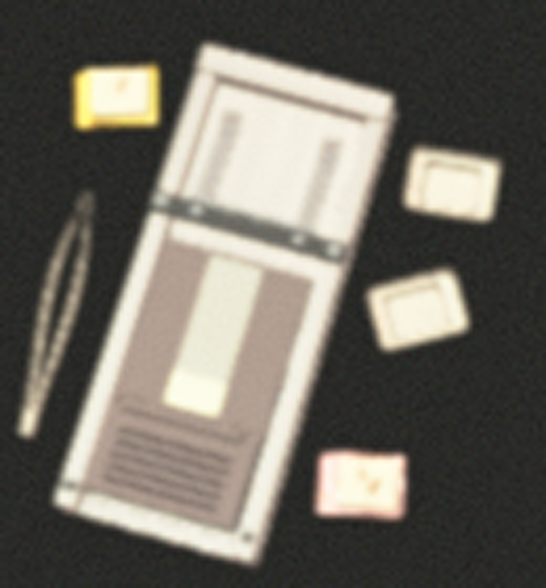

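```bash
python3 - <<'E'
from h import *
from scipy.optimize import least_squares
c=np.load('pics/top.png.npz')
P=[((205,43),(112,50,28)),((395,95),(112,-50,28)),((55,503),(-128,50,23.5)),((257,563),(-128,-50,23.5)),((150,210),(22,50,31.5)),((342,262),(22,-50,31.5))]
uv=np.array([[190+p[0][0]/4.2,130+p[0][1]/4.2] for p in P]);L=np.array([p[1] for p in P])/1000
def W(q,L): 
    c_,s=np.cos(q[2]),np.sin(q[2]); return np.array([[q[0]+c_*l[0]-s*l[1],q[1]+s*l[0]+c_*l[1],l[2]] for l in np.atleast_2d(L)])
r=least_squares(lambda q:(np.array([proj(c,w) for w in W(q,L)])-uv).ravel(),[.36,.2,0.0])
q=r.x;print(q,np.degrees(q[2]),r.fun.reshape(-1,2).round(1))
def todock(w):
    d=w[:2]-q[:2];cc,s=np.cos(q[2]),np.sin(q[2]);return np.array([cc*d[0]+s*d[1],-s*d[0]+cc*d[1]])*1000
for n,u,v,z in [('tailL',80,505,.037),('tailR',235,528,.037),('ribL',125,403,.047),('ribR',245,438,.047),('noseL',168,240,.027),('noseR',315,280,.027)]:
    print(n,todock(ray(c,190+u/4.2,130+v/4.2,z)).round(1))
print('pad',W(q,[-.09,0,.037]))
s=ctrl.get_state();R=np.array(s['orientation'])
print('yaw toolx',np.degrees(np.arctan2(R[1,0],R[0,0])))
E
```

```text
[ 0.59651353  0.19061522 -0.28302596] -16.216192939670897 [[-0.4  0.2]
 [ 0.2  0.3]
 [ 0.1  0.2]
 [-0.2 -0.3]
 [-0.4 -0.5]
 [ 0.7  0.2]]
tailL [-126.5   36. ]
tailR [-116.8  -37.1]
ribL [-75.7  28.6]
ribR [-76.1 -30.3]
noseL [10.3 36.7]
noseR [ 10.8 -38.1]
pad [[0.5100942  0.21574884 0.037     ]]
yaw toolx 156.5211465777894
```

```bash
cat >> h.py <<'E'
Q=np.array([0.59651,0.19062,-0.28303])
def dock(p):
    d=np.array(p)[:2]-Q[:2];cc,s=np.cos(Q[2]),np.sin(Q[2]);return np.array([cc*d[0]+s*d[1],-s*d[0]+cc*d[1],p[2]])*1000
def world(x,y,z):
    x,y,z=x/1e3,y/1e3,z/1e3;cc,s=np.cos(Q[2]),np.sin(Q[2]);return np.array([Q[0]+cc*x-s*y,Q[1]+s*x+cc*y,z])
E
python3 - <<'E'
from h import *
s=ctrl.get_state();R=np.array(s['orientation'])
for z in(150,97):print((R.T@(world(-92,0,z)-s['ee_pos'])*100).round(2))
E
```

```text
[-38.   -14.88   9.03]
[-38.   -14.87  14.33]
```

```bash
python3 -m creep '[[1,-10,-4,2,-0.06],[1,-20,-8,4,-0.127],[1,-30,-12,7,-0.127],[1,-38,-14.9,9,-0.127],[1,-38,-14.9,9,-0.127],[1,-38,-14.9,9,-0.127],[1,-38,-14.9,9,-0.127],[1,-38,-14.9,9,-0.127],[1,-38,-14.9,11,-0.127],[1,-38,-14.9,14.3,-0.127],[1,-38,-14.9,14.3,-0.127],[1,-38,-14.9,14.3,-0.127]]' 20
python3 - <<'E'
from h import *
c=cap('wrist','w1.png')
s=ctrl.get_state();R=np.array(s['orientation']);print(s['t'],dock(s['ee_pos']),np.degrees(np.arctan2(R[1,0],R[0,0])),s['force'],s['opening'])
t=cap('top','t2.png');i=cv2.imread('pics/t2.png')[130:270,180:320]
w=cv2.imread('pics/w1.png')
cv2.imwrite('pics/w1c.png',np.hstack([cv2.resize(w,(400,300)),cv2.resize(i,(400,400),interpolation=cv2.INTER_CUBIC)[:300]]))
E
```

```text
t: 1.6
ee_pos: [0.5084, 0.217, 0.0987]
orientation: [[-0.96, 0.278, 0.001], [0.278, 0.96, 0.0], [-0.001, 0.001, -1.0]]
force: [0.6, -0.7, -0.1]
opening: 0.0004
finger_force: 0.0
1.65 [-91.73600868   0.76536022  98.95810885] 163.82687079444395 [-0.09661026  0.26356308  0.07584951] 0.0004340270877667855
```

View pics/w1.png

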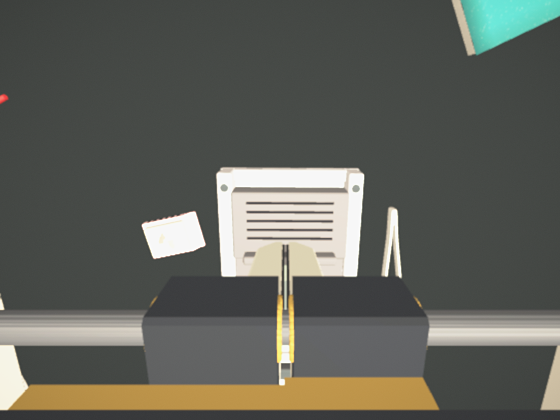

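The wrist view shows the dock's loading edge at row 169, the carrier tail edge at row about 190, and the rib ends near (246,258) and (335,258). The fingertips are centred at column 285.

```bash
python3 - <<'E'
from h import *
c=np.load('pics/w1.png.npz')
for n,u,v,z in [('edgeR',219,169,.0235),('edgeL',362,169,.0235),('tail',290,190,.037),('tailyR',234,215,.037),('tailyL',348,215,.037),('ribbackR',246,254,.047),('ribbackL',336,254,.047)]:
    print(n,dock(ray(c,u,v,z)).round(1))
s=ctrl.get_state();p=dock(s['ee_pos'])
print([proj(c,world(p[0]+dx,p[1],77)).round(0) for dx in(-7.5,7.5)])
E
```

```text
edgeR [-129.8  -44.7   23.5]
edgeL [-129.8   50.3   23.5]
tail [-118.6    2.4   37. ]
tailyR [-102.   -33.9   37. ]
tailyL [-102.   40.   37.]
ribbackR [-79.  -25.7  47. ]
ribbackL [-79.   31.7  47. ]
[array([288., 242.]), array([288., 268.])]
```

```bash
python3 -m creep '[[1,0,0.1,2,0],[1,0,0.1,3.5,0],[1,0,0.1,4,0],[1,0,0.1,4.3,0],[1,0,0.1,4.3,0]]'
```

```text
t: 2.33
ee_pos: [0.5087, 0.2174, 0.0554]
orientation: [[-0.96, 0.279, 0.0], [0.279, 0.96, 0.0], [-0.0, 0.0, -1.0]]
force: [-2.8, -0.5, 8.9]
opening: 0.0008
finger_force: 3.9
```

```bash
python3 -m creep '[[1,0,0,0.2,0],[1,0,0,0.4,0],[1,0,0,0.5,0],[1,0,0,0.5,0]]'
```

```text
t: 2.82
ee_pos: [0.509, 0.2176, 0.0521]
orientation: [[-0.96, 0.279, 0.001], [0.279, 0.96, 0.0], [-0.001, 0.001, -1.0]]
force: [-9.2, -2.4, 28.0]
opening: 0.0004
finger_force: 13.8
```

```bash
python3 -m creep '[[1,-0.5,0,0,0],[1,-1,0,0,0],[1,-1.5,0,0,0],[1,-2,0,0,0]]'; python3 - <<'E'
from h import *
s=ctrl.get_state();print(dock(s['ee_pos']))
E
```

```text
t: 3.32
ee_pos: [0.5286, 0.2126, 0.0522]
orientation: [[-0.96, 0.279, 0.002], [0.279, 0.96, 0.001], [-0.001, 0.002, -1.0]]
force: [-8.7, 0.8, 24.5]
opening: 0.0005
finger_force: 12.3
[-71.37751081   2.09471283  52.19656488]
```

```bash
python3 -m creep '[[1,-0.8,0,0,0],[1,-1.6,0,0,0],[1,-2.4,0,0,0],[1,-3.2,0,0,0],[1,-4,0,0,0],[1,-4.5,0,0,0],[1,-5,0,0,0]]'; python3 - <<'E'
from h import *
s=ctrl.get_state();print(dock(s['ee_pos']))
cap('top','t3.png');i=cv2.imread('pics/t3.png')[130:270,190:320]
cv2.imwrite('pics/t3c.png',cv2.resize(i,None,fx=4.2,fy=4.2,interpolation=cv2.INTER_CUBIC))
E
```

```text
t: 4.2
ee_pos: [0.5756, 0.1987, 0.0522]
orientation: [[-0.96, 0.279, -0.001], [0.279, 0.96, 0.001], [0.001, 0.001, -1.0]]
force: [-12.9, 3.6, 25.9]
opening: 0.0002
finger_force: 13.0
[-22.36303733   1.88426378  52.18990105]
```

View pics/t3c.png

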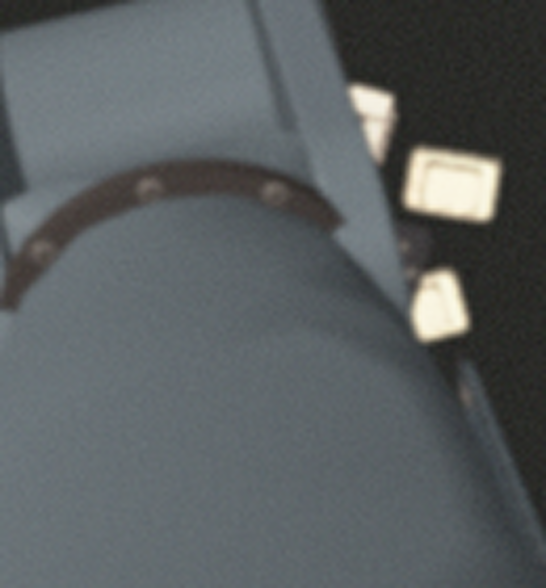

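The arm hides the dock from above, so I'm going by force and position: the push force is 13 N and the carrier is moving.

```bash
python3 -m creep '[[1,-0.6,0,0,0],[1,-1.2,0,0,0],[1,-1.7,0,0,0],[1,-2,0,0,0],[1,-2,0,0,0]]'; python3 - <<'E'
from h import *
s=ctrl.get_state();print(dock(s['ee_pos']))
E
```

```text
t: 4.88
ee_pos: [0.5929, 0.1936, 0.0522]
orientation: [[-0.96, 0.279, -0.005], [0.279, 0.96, 0.001], [0.005, -0.0, -1.0]]
force: [-23.6, 5.4, 32.7]
opening: 0.0003
finger_force: 16.4
[-4.29628593  1.8020725  52.18375868]
```

```bash
python3 -m creep '[[1,-0.2,0,0,0],[1,-0.4,0,0,0],[1,-0.4,0,0,0]]'; python3 - <<'E'
from h import *
s=ctrl.get_state();print(dock(s['ee_pos']))
c=cap('wrist','w2.png')
print(c['R'].round(2).tolist())
E
```

```text
t: 5.25
ee_pos: [0.5966, 0.1923, 0.0522]
orientation: [[-0.96, 0.279, -0.005], [0.279, 0.96, 0.001], [0.005, -0.001, -1.0]]
force: [-23.9, 5.1, 31.9]
opening: 0.0003
finger_force: 18.0
[-0.34810723  1.69376471 52.16163584]
[[0.28, 0.96, -0.0], [0.93, -0.27, 0.27], [0.26, -0.08, -0.96]]
```

View pics/w2.png

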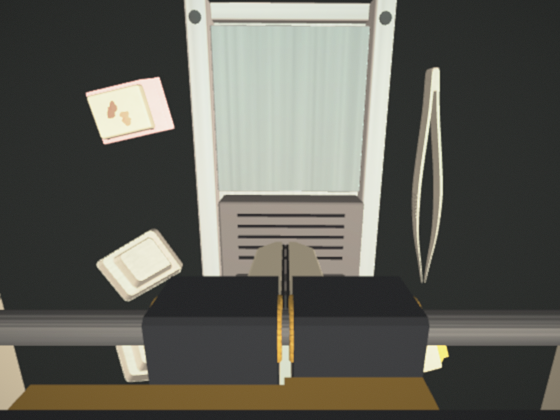

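The tail's top edge is at row 197 and the bed's far edge is at row about 192, so the tail is just clear of the bed. I'll measure it.

```bash
python3 - <<'E'
from h import *
c=np.load('pics/w2.png.npz')
for n,v,z in [('tail',197,.030),('bedend_up',193,.019),('bedend_dn',193,.012),('bedstart',24,.019),('edge',3,.0235)]: print(n,dock(ray(c,290,v,z)).round(1))
i=cv2.imread('pics/w2.png')[150:290,190:390];cv2.imwrite('pics/w2c.png',cv2.resize(i,None,fx=4,fy=4,interpolation=cv2.INTER_CUBIC))
E
```

```text
tail [-32.6   2.7  30. ]
bedend_up [-32.1   2.9  19. ]
bedend_dn [-30.4   3.   12. ]
bedstart [-115.7    2.6   19. ]
edge [-123.4    2.5   23.5]
```

View pics/w2c.png

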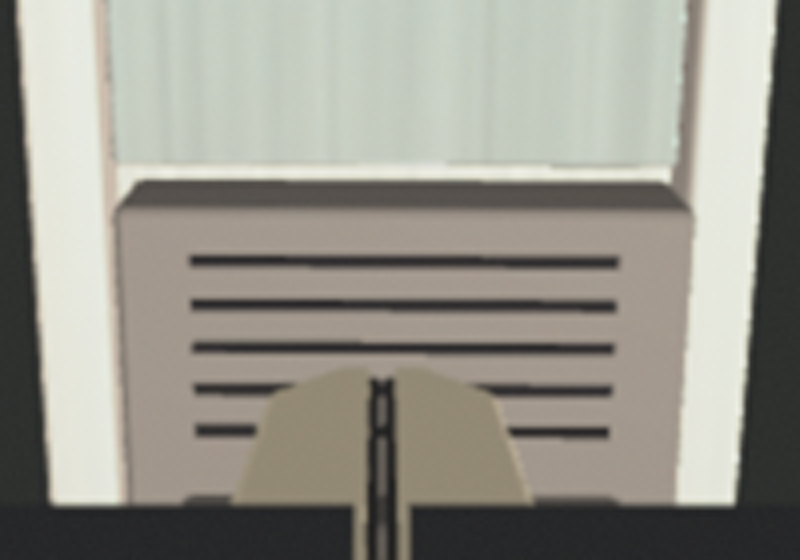

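The tail's lower edge (row 195.5) is past the bed end (row 191), with about 2.5 mm of floor between them, so it is nearly home or home. I'll push a little more to confirm the stop.

```bash
python3 -m creep '[[1,-0.2,0,0,0],[1,-0.3,0,0,0],[1,-0.3,0,0,0]]'; python3 - <<'E'
from h import *
s=ctrl.get_state();print(dock(s['ee_pos']))
E
```

```text
t: 5.68
ee_pos: [0.5969, 0.1923, 0.0522]
orientation: [[-0.96, 0.279, -0.011], [0.279, 0.96, 0.001], [0.011, -0.002, -1.0]]
force: [-37.8, 9.5, 43.5]
opening: 0.0002
finger_force: 24.6
[-0.1010087   1.71051486 52.16756314]
```

Stalled hard at the stop with the rib pushed home. Now I relax the push, then lift straight up.

```bash
python3 -m creep '[[1,0.2,0,0,0],[1,0.35,0,-0.2,0],[1,0.4,0,-0.5,0],[1,0.45,0,-1,0],[1,0.5,0,-2,0],[1,1,0,-5,0],[1,8,0,-9,0],[1,14,0,-12,0],[1,18,0,-14,0],[1,18,0,-14,0],[1,18,0,-14,0]]'; python3 - <<'E'
from h import *
s=ctrl.get_state();print(dock(s['ee_pos']))
cap('wrist','w3.png');cap('top','t4.png')
i=cv2.imread('pics/t4.png')[130:270,190:320]
a=cv2.resize(i,(390,420),interpolation=cv2.INTER_CUBIC);b=cv2.resize(cv2.imread('pics/w3.png'),(400,300))
o=np.zeros((420,790,3),np.uint8);o[:,:390]=a;o[:300,390:]=b;cv2.imwrite('pics/fin.png',o)
E
```

```text
t: 7.05
ee_pos: [0.4297, 0.2406, 0.1904]
orientation: [[-0.96, 0.279, 0.002], [0.279, 0.96, 0.001], [-0.002, 0.001, -1.0]]
force: [-0.7, -0.5, 0.2]
opening: 0.0006
finger_force: 0.0
[-174.11076908    1.45067849  190.40001491]
```

View pics/fin.png

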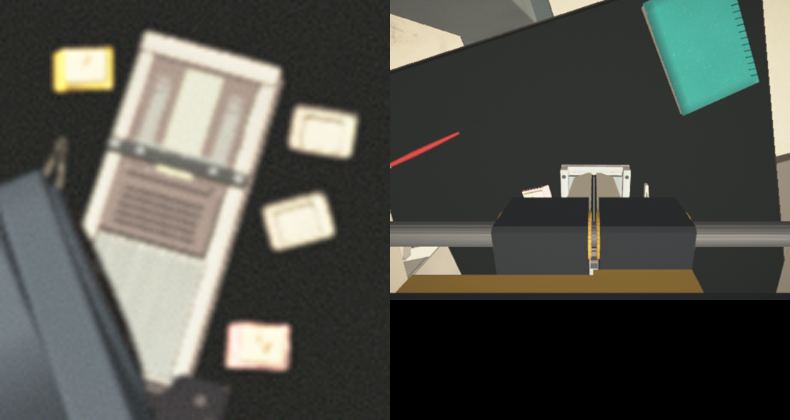

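The carrier sits nose to the stop under the leaf spring, and the bed is free behind the tail edge (about (103,232) to (203,259) in the crop). I'll check the tail position.

```bash
python3 - <<'E'
from h import *
c=np.load('pics/t4.png.npz')
for n,u,v,z in [('tail',103,232,.030),('tail',203,259,.030),('nose',153,52,.02),('nose',250,78,.02)]: print(n,dock(ray(c,190+u/3,130+v/3,z)).round(1))
E
```

```text
tail [-34.1  34.5  30. ]
tail [-33.3 -35.8  30. ]
nose [101.5  41.8  20. ]
nose [101.9 -29.2  20. ]
```

```bash
python3 -m creep '[[1,-6,0,0,0],[1,-12,0,3,0],[1,-14,0,6,0],[1,-14,0,6,0],[1,-14,0,6,0]]'; python3 - <<'E'
from h import *
s=ctrl.get_state();print(dock(s['ee_pos']))
c=cap('wrist','w4.png');u,v=proj(c,world(-33,2,15)).round().astype(int);print(u,v)
i=cv2.imread('pics/w4.png')[max(v-60,0):v+60,u-90:u+90];cv2.imwrite('pics/w4c.png',cv2.resize(i,None,fx=4.4,fy=4.4,interpolation=cv2.INTER_CUBIC))
E
```

```text
t: 7.78
ee_pos: [0.5631, 0.2014, 0.13]
orientation: [[-0.96, 0.279, -0.0], [0.279, 0.96, -0.0], [0.0, -0.0, -1.0]]
force: [0.0, -0.2, 0.0]
opening: 0.0002
finger_force: 0.0
[-35.08531233   1.04733441 129.96733862]
288 210
```

View pics/w4c.png

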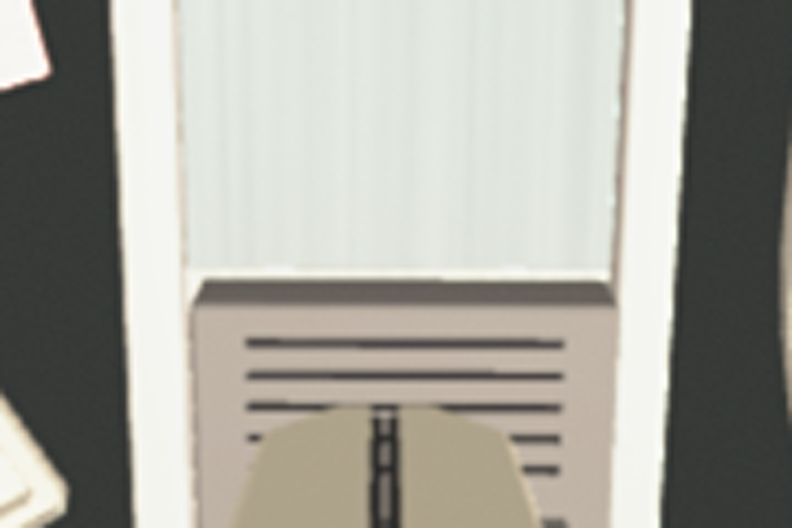

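The tail's lower edge is past the bed end with a clear strip of floor between (crop rows 270–280), so the carrier is still home. The hand is clear.

```bash
python3 -c "
from workcell import ctrl
print(ctrl.sign_off())"
```

```text
the job is handed in; nothing more can be done
None
```

I pressed the carrier down, pushed it under the bridge and leaf spring until it stalled at the end stop, and handed the job in at about 7.8 s with the hand clear; the last wrist image shows a strip of channel floor between its tail and the end of the bed, and no verdict came back.

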